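Fit the battery pack under the work lamp's sprung hold-down arm

TASK

Fit the battery pack into the work lamp: lay it in the open tray with its sloped nose towards the lamp head, and slide it home so that it pushes the sprung roller arm up and slips beneath it, until the arm drops in behind the raised catch and goes on holding the pack down once you let go. Push gently, by feel: nothing may be rammed or dropped, and the jars, the cork and the scraper stay where they are.

Things in the scene. Friction and masses are not known exactly. Their poses are not given: they have to be found in the camera images.
- pack: Loose grey battery pack, 0.34 to 0.52 kg, 120 long (its x) x 52 wide (y) mm, starts flat on the mat. Origin: centre of underside, z up. Grip end, x -60 to +10: plain block 46 high with ribbed sides. Front, x +10 to +60: 38 high, from x +50 sloping down to 30 at the nose face (x +60, two brass contacts).
- pack_catch (a point): Top edge of the square step of the pack's catch: a block 20 mm wide on the middle of the front that carries on the nose's slope up to 46 high (8 above the front), is level from pack x +40 to +26 and ends at x +26 (this point) in a step 8 deep looking to the grip end. The roller must drop behind this step. Axes as the pack's.
- lamp: Cordless work lamp, fixed. Origin: underside of the base, below the middle of the tray; z up. The open tray runs along its x: mouth at -x, flood head at +x (from x +125 mm on, up to 165 high, 250 wide with its yoke). Base 110 wide, x from -145 to +260. The fitted pack lies with its x along the lamp's x, underside on the tray floor.
- tray_mid (a point): Middle of the tray floor, 30 mm above the lamp's origin, axes as the lamp's. The floor is level from x -145 on. Side rails from x -110 to +40 stand 56 mm apart inside, their flared lips reach 13 mm above the floor; short splayed guides go on to x -130. With its middle at x -74 the pack lies between the rails, its nose at least 10 mm short of the roller.
- tray_end (a point): Nominal tray end on the floor (lamp x +60). Here a steel end plate 36 mm high is the solid stop for the nose, clamped anywhere within 18 mm either way along x; its true place is not measured. Two sprung brass pins reach 7 mm out of it and press back, 10 N in all when right in: pushing home takes 6 to 16 N. With the roller down behind the catch, about 2 mm remain to the plate.
- hold_down (a joint): Angle (rad) of the sprung arm, growing as it rises. Two steel straps hinged on the end plate, 45 mm above the floor, reach to a white roller 10 mm thick, 28 long, its axis 41 mm before the plate's face, pressing down with 3 to 5 N and slowed by a damper. 0: no pack, roller axis 40 above the floor. About 0.20: on top of the catch. About 0.06: dropped behind the catch, bearing on the pack.
- jar_a: Small glass jar with a metal twist cap, 48 mm across, 62 high, origin under its centre; leave it alone
- jar_b: Second jar, like jar_a; leave it alone
- cork: Cork, 25 mm across, 38 high, standing, origin under its centre; leave it alone
- scraper: Plastic scraper lying flat, 142 mm long along its x (blade at +x, 50 wide), 12 high; leave it alone
There are look-alikes about, which are no part of the job. Of the things shaped like the pack, the grey one is meant.

How it is judged:
On the way:
1. the pack, lying in the tray, has pushed the sprung arm up with its slope and is under it (value of joint hold_down above 0.15 rad and z of pack in the frame of lamp below 0.036 m and contact force between pack and lamp above 1 N), for 0.05 s.
At the end, for the whole second after the job is handed in: The pack rests flat on the tray floor (3 mm), within 5 mm of the tray's midline and 0.08 rad of its direction; the arm's roller has dropped behind the catch (roller axis 10 to 24.5 mm ahead of the pack's middle) and bears on the pack (arm angle 0.03 to 0.095 rad); the robot has let go (value of joint hold_down between 0.03 and 0.095 rad and x of roller_c0 in the frame of pack between 0.01 and 0.0245 m and y of pack in the frame of lamp between -0.005 and 0.005 m and z of pack in the frame of lamp between 0.027 and 0.033 m and angle between the x axis of pack and the x axis of lamp, either way round below 0.08 rad and linear speed of pack below 0.01 m/s); the robot touches nothing.
It fails at once if the pack is rammed against the end plate: its nose presses on the plate with more than 14 N (contact force between pack and end_plate_c0 above 14 N).
It fails at once if the pack is dropped or thrown into the lamp: it strikes it with more than 90 N (contact force between pack and lamp above 90 N).
It fails at once if the robot itself presses on the lamp or its arm with more than 25 N (contact force between the arm and lamp above 25 N).
It fails at once if the fingers press on the lamp or its arm with more than 25 N (contact force between the fingers and lamp above 25 N).
It fails at once if a jar, the cork or the scraper is shifted by more than 15 mm (distance of any of jar_a, jar_b, cork, scraper from where it was at the start of the episode above 0.015 m).
It also fails if it takes over 72 s, if anything falls off the work surface, if the arm or the gripper's body presses on something with over 40 N, if the wrist force passes 120 N, or if a joint passes its speed limit or range.

ROBOT

A 6-joint arm with a two-finger parallel gripper is mounted at the origin on the work surface. World frame = base frame: x ahead of the robot, y to its left, z up, the work surface at z = 0. Lengths are in m, angles in rad, forces in N, time in s.
With the tool pointing down it reaches from about 0.375 to 0.975 m from the base axis. Payload 3.8 kg.
Tool frame: the origin (TCP) lies midway between the tips of the shut fingers; the grasp point (between the pads) lies 19 mm behind it; x points along the fingers, y is the direction in which the jaws open and shut, and the axes are right-handed (so a half turn about x gives the same grasp; the last joint's range is limited). The gripper opens to 85 mm and grips with 20 to 120 N. Pads are 22 mm wide; open, the fingers measure 114 mm over their backs; the gripper's body (76 mm by 85 mm) begins 54 mm behind the grasp point. The pads swing forward as they close: fully open they stand 13 mm farther back than shut.
Start: joints at [-1.243, 0.264, 1.604, -0, 1.274, -0.037], TCP at [0.241, -0.631, 0.231] pointing down, gripper open.
Joint ranges: [-2.63, 2.63], [-0.94, 2.18], [0.31, 2.57], [-1.31, 4.45], [0, 2.66], [-2.55, 2.55]. Speed limits (rad/s): [2.57, 2.57, 3.14, 3.14, 3.14, 3.14].

INTERFACE

Orientations are given as a rotation vector (axis times angle).
In Python, from workcell import read_state, read_camera, get_calibration, finish_job gives the robot as it stands. The module is installed in compiled form; this text tells all that it offers.
- The arm moves only by the shell command python3 -m creep 'ROWS' [FORCE]. ROWS is JSON, a list of rows, each a list of 3 entries, a list of its own where there are three numbers: the closure in counts, from 0 (fully open) to 255 (shut), then the shift along the world's x, y, z in mm, then the turn about the world's z in rad. In form: [[hand, [tx, ty, tz], spin], ...]. A call has exactly 8 rows; each row shifts and turns the commanded pose from where the row before left it; what a row does not reach is not made up. A row lasts 1/12 s, in which the tool goes at most 41.7 mm and 7.16 degrees, less where a joint would pass 70% of its speed; a pose out of reach is approached as far as the arm can. A call is refused whole if a number of a shift passes 41.7 or a number of a turn 0.125, either way. A call with a gripper value outside its range is refused whole. The fingers move at their own pace and stop on an object; FORCE is the grip in N (left out, the last holds). Time passes only in rows, so rows that do not move let the fingers close, or fill a call up. It gives the time, the measured TCP pose, the force and the opening at its end, in the units of the state.
- read_state(): the state, without advancing time (a new reading comes with each control period).
- read_camera(name): name is "side" or "top" or "wrist"; returns (picture, depth): 384x512x3 uint8, blue, green, red; 384x512 float32, m along the optical axis (not along the pixel's ray), 0 where there is no reading.
- get_calibration(name): a dict with "K" (3x3 intrinsics, pixels), "eye" and "orientation" of the camera in the world. Camera axes: x right, y down, z forward; pixel columns grow to the right and rows downward; lengths in m; the calibration is good to about 2 mm. A picture is of the moment at which its call begins: read the wrist's pose just before it. get_calibration takes no time and is no camera call; for the wrist camera it gives the pose at the moment of the call.
- finish_job(): hands the job in, once; it reports no verdict.
The state is a dict: "time": time; "q": joint angles; "joint_vel": joint speeds; "joint_torque": joint torques, N m; "tool_pos": TCP position; "tcp_rot": TCP orientation; "wrist_force": force on the tool from outside, world axes, zero at the start; "torque": the same for the moment, N m; "width": opening from 0.0 (shut) to 1.0 (fully open).
Only numpy, scipy, OpenCV 4.12 (cv2) and the standard library are available. Lean on these libraries where they do the work, as an engineer would, in place of code of your own. Each camera call takes 0.05 s, during which the arm holds its last target.

## Working session

There is one attempt and no reset: what is moved stays moved. The work goes in short steps, Python scripts to look and compute and a shell command to move; the robot and the scene stay as the last step left them, time stands still between calls to the robot, and variables do not carry over. Pictures are saved under pics/ and viewed, and the job is handed in when it is done.

```bash
mkdir -p pics; python3 - <<'E'
from workcell import *
import cv2
s=read_state(); print(s)
for n in("side","top","wrist"):
    c=get_calibration(n); print(n,c)
    im,d=read_camera(n); cv2.imwrite(f"pics/{n}0.png",im)
    import numpy as np; np.savez(f"{n}0.npz",im=im,d=d,K=c["K"],eye=c["eye"],R=c["orientation"])
E
```

```text
{'time': 0.0, 'q': array([-1.24287598e+00,  2.64777136e-01,  1.60537859e+00, -3.49637537e-05,
        1.27371142e+00, -3.69314818e-02]), 'joint_vel': array([ 0.00014116, -0.00160602, -0.00197302,  0.0008113 ,  0.00025702,
        0.00029607]), 'joint_torque': array([-4.04664070e-04, -5.15109551e+01, -3.67314720e+01, -2.31719814e-04,
        1.28052884e-02, -1.12364117e-05]), 'tool_pos': array([ 0.24057698, -0.62988228,  0.2299434 ]), 'tcp_rot': array([ 2.02292389,  0.37557241, -2.02367039]), 'wrist_force': array([ 1.13243889, -0.74043923, -0.11536619]), 'torque': array([-0.00452352,  0.00153028,  0.04680464]), 'width': 1.0002203681615478}
side {'K': array([[476.08009878,   0.        , 254.04081698],
       [  0.        , 476.08009878, 205.46885974],
       [  0.        ,   0.        ,   1.        ]]), 'eye': array([ 0.48166788, -1.03521043,  1.08273532]), 'orientation': array([-2.44597202,  0.1172692 , -0.01658497])}
top {'K': array([[475.76185395,   0.        , 261.87864838],
       [  0.        , 475.76185395, 188.57504322],
       [  0.        ,   0.        ,   1.        ]]), 'eye': array([ 0.32983357, -0.19329688,  1.56947396]), 'orientation': array([-2.14523678,  2.16756688, -0.17495062])}
wrist {'K': array([[282.66742509,   0.        , 258.68489675],
       [  0.        , 282.66742509, 191.47959907],
       [  0.        ,   0.        ,   1.        ]]), 'eye': array([ 0.30428518, -0.60562132,  0.37337162]), 'orientation': array([ 2.39578782, -1.65058137, -0.22616237])}
```

View pics/side0.png

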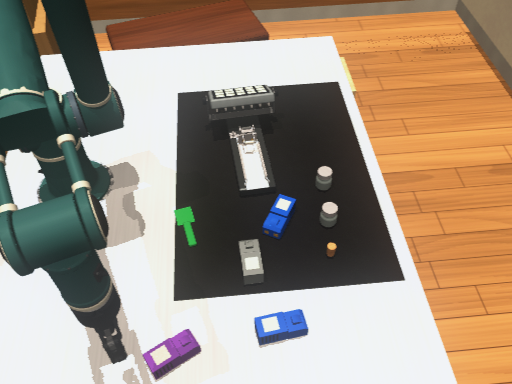

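View pics/top0.png

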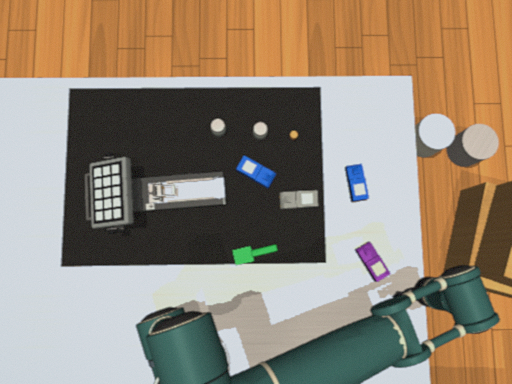

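View pics/wrist0.png

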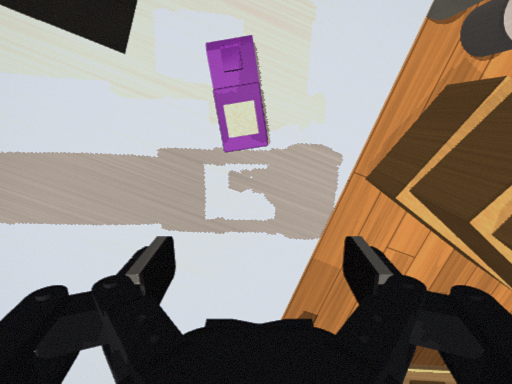

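The side view shows the grey pack at (251,260) and the lamp tray at (250,160), with the head further back at (241,98). In the top view the pack is at (298,200), its catch end to the left towards the lamp. The tray runs from (225,190) at the mouth to (145,192). The blue and purple packs are look-alikes.

```bash
cat > h.py <<'E'
import numpy as np, cv2
from scipy.spatial.transform import Rotation as Ro
class V:
    def __init__(s,f):
        z=np.load(f); s.im=z["im"]; s.d=z["d"]; s.K=z["K"]; s.eye=z["eye"]; s.R=Ro.from_rotvec(z["R"]).as_matrix()
    def ray(s,u,v): return s.R@np.linalg.inv(s.K)@np.array([u,v,1.])
    def onz(s,u,v,z):
        r=s.ray(u,v); return s.eye+r*(z-s.eye[2])/r[2]
    def dep(s):
        v,u=np.mgrid[0:384,0:512]; P=np.stack([u,v,np.ones_like(u)],-1)@np.linalg.inv(s.K).T
        return s.eye+(P*s.d[...,None])@s.R.T
    def proj(s,p):
        q=s.K@(s.R.T@(np.array(p)-s.eye)); return q[:2]/q[2]
def tri(a,pa,b,pb):
    r1,r2=a.ray(*pa),b.ray(*pb)
    t=np.linalg.lstsq(np.c_[r1,-r2],b.eye-a.eye,rcond=None)[0]
    x,y=a.eye+r1*t[0],b.eye+r2*t[1]; return (x+y)/2,np.linalg.norm(x-y)
def take(n,f):
    from workcell import read_camera,get_calibration
    c=get_calibration(n); im,d=read_camera(n); np.savez(f+".npz",im=im,d=d,K=c["K"],eye=c["eye"],R=c["orientation"]); cv2.imwrite(f"pics/{f}.png",im)
    return V(f+".npz")
E
python3 - <<'E'
from h import *
t=V("top0.npz"); s=V("side0.npz")
cv2.imwrite("pics/topc.png",cv2.resize(t.im[140:250,70:340],None,fx=2.9,fy=2.9,interpolation=cv2.INTER_CUBIC))
cv2.imwrite("pics/sidec.png",cv2.resize(s.im[75:295,170:350],None,fx=2.7,fy=2.7,interpolation=cv2.INTER_CUBIC))
for n,v,uv in (("top",t,[(298,200),(190,190)]),("side",s,[(251,260),(250,160)])):
    for p in uv: print(n,p,v.onz(*p,.04),v.dep()[p[1],p[0]])
E
```

```text
top (298, 200) [ 0.51065353 -0.34112756  0.04      ] [ 0.50927041 -0.33999678  0.05169919]
top (190, 190) [0.54655884 0.00835677 0.04      ] [0.54796305 0.00966333 0.03009021]
side (251, 260) [ 0.51508061 -0.354143    0.04      ] [ 0.51482139 -0.35942681  0.04808968]
side (250, 160) [0.54316537 0.01183347 0.04      ] [0.54390696 0.02445965 0.02742577]
```

```bash
echo
```

```text
(no output)
```

View pics/topc.png

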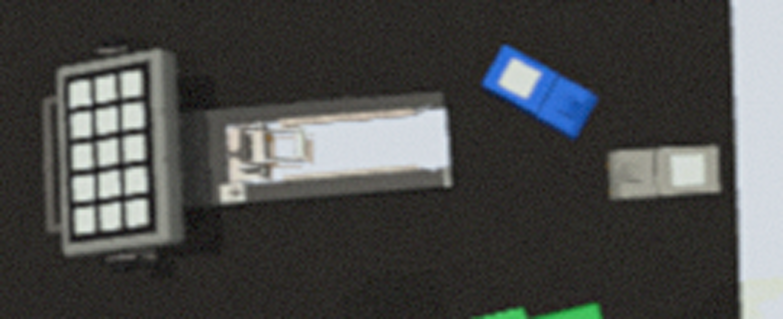

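View pics/sidec.png

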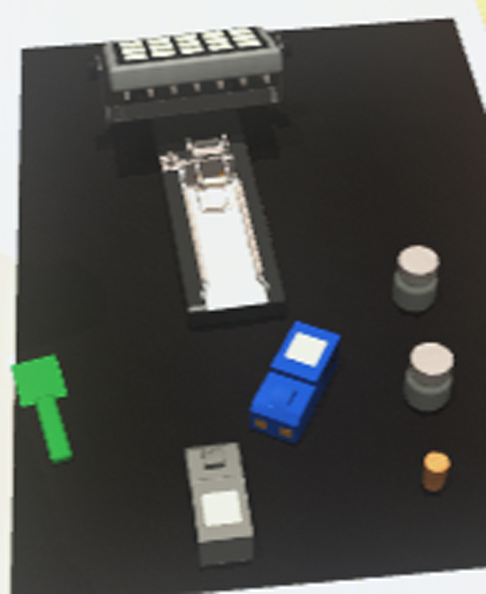

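The crops confirm it. The pack's catch and nose face the lamp (image left in the top view, up in the side view). The blue pack stands near the straight line between pack and tray. Next I get rough poses from the masks and move the wrist camera over.

```bash
python3 - <<'E'
from h import *
from workcell import read_state
st=read_state(); R=Ro.from_rotvec(st["tcp_rot"]).as_matrix(); print(R.round(3))
w=V("wrist0.npz"); print(w.R.round(3)); print("cam in tool",R.T@(w.eye-st["tool_pos"]))
t=V("top0.npz"); s=V("side0.npz")
for n,v,box in(("top",t,(270,180,325,215)),("side",s,(230,232,270,290))):
    x0,y0,x1,y1=box; m=np.zeros(v.im.shape[:2],np.uint8); g=cv2.cvtColor(v.im,cv2.COLOR_BGR2GRAY)
    m[y0:y1,x0:x1]=(g[y0:y1,x0:x1]>85)*255
    c=max(cv2.findContours(m,0,2)[0],key=cv2.contourArea); r=cv2.minAreaRect(c); b=cv2.boxPoints(r); print(n,r)
    for p in b: print(p,v.onz(*p,.044)[:2].round(4))
# tray white floor
v=t;g=cv2.cvtColor(v.im,cv2.COLOR_BGR2GRAY);m=np.zeros_like(g);m[170:215,174:228]=(g[170:215,174:228]>150)*255
c=max(cv2.findContours(m,0,2)[0],key=cv2.contourArea); r=cv2.minAreaRect(c); print(r)
for p in cv2.boxPoints(r): print(p,v.onz(*p,.03)[:2].round(4))
E
```

```text
[[-0.001  0.357 -0.934]
 [ 0.002 -0.934 -0.357]
 [-1.    -0.002 -0.   ]]
[[ 0.356 -0.9   -0.251]
 [-0.934 -0.343 -0.095]
 [-0.     0.269 -0.963]]
cam in tool [-0.14317519 -0.00035569 -0.0681899 ]
top ((298.54425048828125, 198.6637420654297), (17.095382690429688, 38.115386962890625), 86.18592071533203)
[278.9602  191.40268] [ 0.5388 -0.2796]
[316.99115 188.86728] [ 0.546  -0.4033]
[318.1283 205.9248] [ 0.4903 -0.4054]
[280.09735 208.4602 ] [ 0.4833 -0.2823]
side ((250.69998168945312, 256.8999938964844), (35.35533905029297, 20.647518157958984), 81.8698959350586)
[237.97998 240.85999] [ 0.4855 -0.2927]
[258.41998 237.93999] [ 0.5407 -0.2888]
[263.41998 272.94   ] [ 0.543  -0.3987]
[242.97998 275.86   ] [ 0.4907 -0.4021]
((198.6881866455078, 188.9068603515625), (21.12371253967285, 50.76209259033203), 86.49646759033203)
[172.70915 179.91579] [0.5818 0.0663]
[223.37636 176.8137 ] [ 0.5906 -0.099 ]
[224.66722 197.89793] [ 0.521  -0.1031]
[174.00002 201.00002] [0.5124 0.0611]
```

```bash
python3 -m creep '[[0,[17,17,2],0.079],[0,[17,17,2],0.079],[0,[17,17,2],0.079],[0,[17,17,2],0.079],[0,[17,17,2],0.079],[0,[17,17,2],0.079],[0,[17,17,2],0.079],[0,[17,17,2],0.079]]' 40; python3 -m creep '[[0,[17,17,2],0.079],[0,[17,17,2],0.079],[0,[17,17,2],0.079],[0,[17,17,2],0.079],[0,[17,17,2],0.079],[0,[17,17,2],0.079],[0,[17,17,2],0.079],[0,[17,17,2],0.079]]'
python3 - <<'E'
from h import *
take("wrist","w1")
E
```

```text
time: 0.82
tool_pos: [0.3773, -0.4934, 0.2469]
tcp_rot: [1.616, 0.884, -1.616]
wrist_force: [0.3, 0.0, -0.4]
width: 1.002
time: 1.48
tool_pos: [0.5133, -0.3575, 0.2629]
tcp_rot: [1.164, 1.239, -1.164]
wrist_force: [0.8, -0.1, 0.2]
width: 1.001
```

View pics/w1.png

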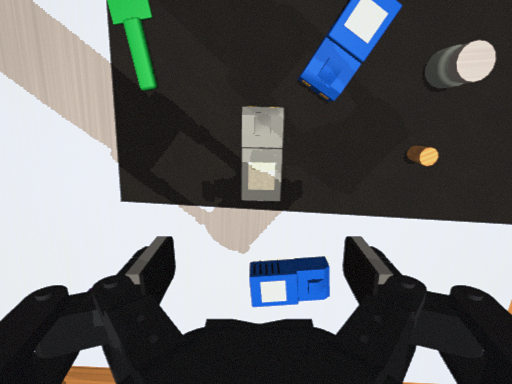

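The wrist view shows the grey pack upright in the image: nose at row 107, grip end at row 200, columns 242–284. The blue pack is at (350,45) and the cork at (425,156). Next I take a second view from further along +y for stereo, which should also show the tray.

```bash
python3 -m creep '[[0,[3,20,2],0],[0,[3,20,2],0],[0,[3,20,2],0],[0,[3,20,2],0],[0,[3,20,2],0],[0,[3,20,2],0],[0,[3,20,2],0],[0,[2,0,0],0]]' 
python3 - <<'E'
from h import *
take("wrist","w2")
E
python3 -m creep '[[0,[2,22,0],0],[0,[2,22,0],0],[0,[2,22,0],0],[0,[2,22,0],0],[0,[2,22,0],0],[0,[2,22,0],0],[0,[0,0,0],0],[0,[0,0,0],0]]' 
python3 - <<'E'
from h import *
take("wrist","w3")
E
```

```text
time: 2.2
tool_pos: [0.536, -0.2156, 0.2775]
tcp_rot: [1.166, 1.238, -1.164]
wrist_force: [1.1, -0.6, 0.1]
width: 1.003
time: 2.92
tool_pos: [0.5478, -0.0868, 0.277]
tcp_rot: [1.165, 1.236, -1.166]
wrist_force: [-0.8, 0.5, -0.2]
width: 0.999
```

View pics/w2.png

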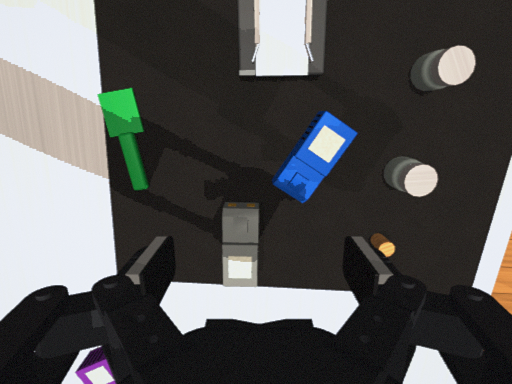

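View pics/w3.png

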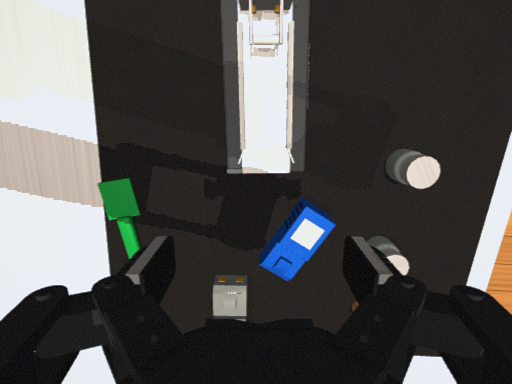

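View w2 has the grey pack at (240,245) and the tray mouth front edge at row 75, columns 240–323. View w3 shows the tray from the mouth edge at row 173, columns 228–303, up to the roller at (266,45). One more view shows the end plate.

```bash
python3 -m creep '[[0,[-1,18,0],0],[0,[-1,18,0],0],[0,[-1,18,0],0],[0,[-1,18,0],0],[0,[0,18,0],0],[0,[0,18,0],0],[0,[0,0,0],0],[0,[0,0,0],0]]' 
python3 - <<'E'
from h import *
v=take("wrist","w4")
cv2.imwrite("pics/w4c.png",cv2.resize(v.im[10:230,180:340],None,fx=2.7,fy=2.7,interpolation=cv2.INTER_CUBIC))
for n in ("w1","w2"):
    v=V(n+".npz"); x0,y0,x1,y1=(215,95,300,205) if n=="w1" else (205,195,275,290)
    cv2.imwrite(f"pics/{n}c.png",cv2.resize(v.im[y0:y1,x0:x1],None,fx=5,fy=5,interpolation=cv2.INTER_CUBIC))
E
```

```text
time: 3.63
tool_pos: [0.544, 0.0205, 0.2771]
tcp_rot: [1.165, 1.236, -1.167]
wrist_force: [-0.3, -0.7, 0.4]
width: 1.002
```

View pics/w4c.png

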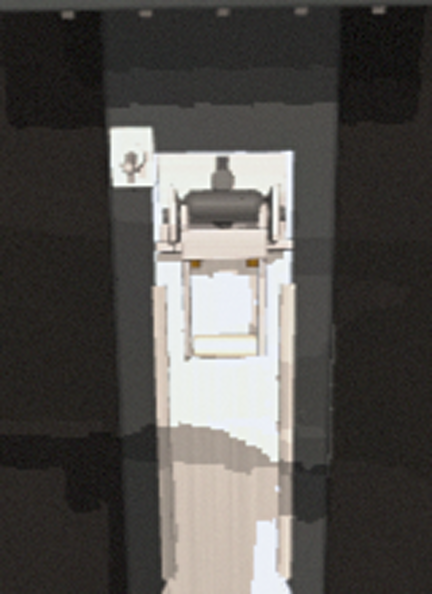

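View pics/w1c.png

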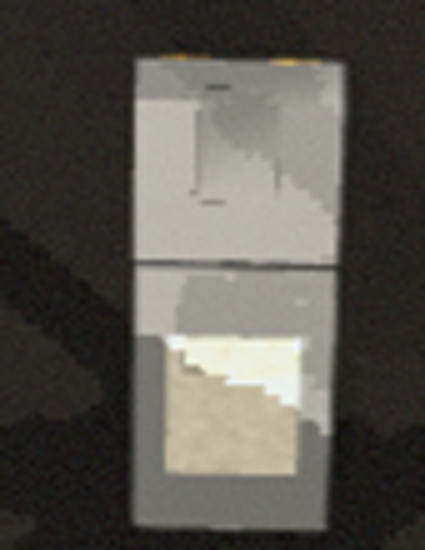

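View pics/w2c.png

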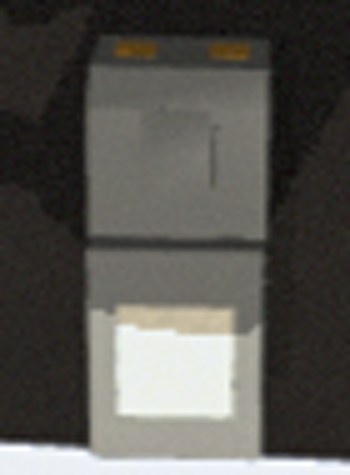

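```bash
python3 - <<'E'
from h import *
a,b=V("w1.npz"),V("w2.npz")
P=dict(rearL=((241.6,199.6),(223.4,286)),rearR=((280.2,200.4),(257,286.8)),lTL=((248,162.4),(228.4,256)),lTR=((275,162.4),(252,256.6)),lBL=((248,189.6),(228,277.6)),lBR=((274.2,189.6),(251.6,278)),frL=((241.8,147.4),(222.4,243.6)),frR=((283,148.4),(258.6,243.6)))
for k,(p,q) in P.items():
    x,e=tri(a,p,b,q); print(k,x.round(4),round(e,4), a.onz(*p,.046)[:2].round(4),b.onz(*q,.046)[:2].round(4))
v=V("w3.npz")
cv2.imwrite("pics/w3c.png",cv2.resize(v.im[0:180,200:330],None,fx=3.3,fy=3.3,interpolation=cv2.INTER_CUBIC))
D=V("w4.npz").dep()
for n in("w1","w2","w4"):
    v=V(n+".npz"); d=v.dep(); 
    for p in {"w1":[(263,180),(262,135)],"w2":[(240,240),(240,268)],"w4":[(262,190),(262,170),(263,137),(263,101),(263,107)]}[n]: print(n,p,d[p[1],p[0]].round(4))
E
```

```text
rearL [ 0.4939 -0.4019  0.049 ] 0.0006 [ 0.4935 -0.4028] [ 0.4939 -0.404 ]
rearR [ 0.5447 -0.3994  0.0503] 0.0002 [ 0.545  -0.4007] [ 0.5449 -0.4024]
lTL [ 0.4998 -0.3519  0.0479] 0.0006 [ 0.4994 -0.3522] [ 0.4999 -0.353 ]
lTR [ 0.5342 -0.3494  0.0506] 0.0008 [ 0.5341 -0.3501] [ 0.5346 -0.352 ]
lBL [ 0.501  -0.3878  0.0481] 0.0007 [ 0.5013 -0.3884] [ 0.5004 -0.3891]
lBR [ 0.5357 -0.3854  0.0495] 0.0003 [ 0.5358 -0.3863] [ 0.5359 -0.3877]
frL [ 0.4906 -0.3335  0.0461] 0.0 [ 0.4906 -0.3335] [ 0.4906 -0.3335]
frR [ 0.5432 -0.3319  0.043 ] 0.0 [ 0.5429 -0.3316] [ 0.5431 -0.3305]
w1 (263, 180) [ 0.5201 -0.3735  0.0491]
w1 (262, 135) [ 0.5153 -0.3169  0.0401]
w2 (240, 240) [ 0.5157 -0.3286  0.0412]
w2 (240, 268) [ 0.5179 -0.3695  0.0499]
w4 (262, 190) [ 0.5512 -0.0177  0.0328]
w4 (262, 170) [0.5495 0.0113 0.0334]
w4 (263, 137) [0.5471 0.0604 0.0786]
w4 (263, 101) [0.5445 0.101  0.083 ]
w4 (263, 107) [0.5457 0.0953 0.033 ]
```

View pics/w3c.png

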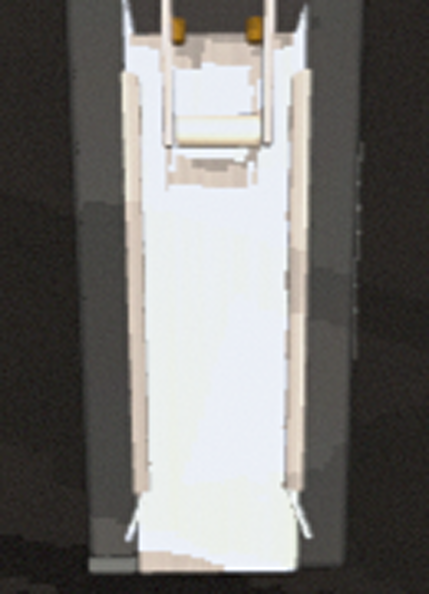

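```bash
python3 - <<'E'
from h import *
a,b=V("w3.npz"),V("w4.npz")
A=lambda x,y:(200+x/3.3,y/3.3); B=lambda x,y:(180+x/2.7,10+y/2.7)
def mid(v,f,pts,z):
    L=[v.onz(*f(*p),z) for p in pts]; 
    m1=(L[0]+L[2])/2;m2=(L[1]+L[3])/2; d=m1-m2
    print("far",m1[:2].round(4),"near",m2[:2].round(4),"ang",np.degrees(np.arctan2(d[1],d[0])).round(2),"widths",np.linalg.norm(L[0]-L[2]).round(4),np.linalg.norm(L[1]-L[3]).round(4))
print("rails w3");mid(a,A,[(140,75),(147,490),(291,75),(287,490)],.043)
print("rails w4");mid(b,B,[(165,287),(175,575),(280,287),(278,575)],.043)
print("base w3");mid(a,A,[(70,0),(90,565),(365,0),(345,565)],.03)
print("mouth",[a.onz(*A(*p),.03)[:2].round(4) for p in((140,571),(297,571))])
print("roller",tri(a,A(218,130),b,B(225,345)))
print("strap ends L",tri(a,A(168,145),b,B(186,358)),tri(a,A(266,145),b,B(263,356)))
for z in(.03,.07): print("plate w3",z,a.onz(*A(215,38),z)[:2].round(4),"pins w4",b.onz(*B(224,262),.05)[:2].round(4),"platefrontTop w4",b.onz(*B(224,258),.07)[:2].round(4))
print("rail far end lamp x+40:",a.onz(*A(133,73),.043)[:2],b.onz(*B(160,287),.043)[:2])
D=a.dep(); print("floor z",np.median(D[60:140,255:275,2]), "pts rail", D[60:140,242,2].round(3)[::20])
E
```

```text
rails w3
far [0.5459 0.0837] near [ 0.5562 -0.0647] ang 93.96 widths 0.0543 0.0564
rails w4
far [0.5455 0.0836] near [ 0.5566 -0.0637] ang 94.33 widths 0.055 0.0546
base w3
far [0.5451 0.1115] near [ 0.5589 -0.098 ] ang 93.76 widths 0.1077 0.1086
mouth [array([ 0.526 , -0.1026]), array([ 0.5929, -0.0986])]
roller (array([0.54762971, 0.05904522, 0.07376945]), np.float64(3.890131337030817e-05))
strap ends L (array([0.53092709, 0.05270211, 0.07764444]), np.float64(0.0006672216262226808)) (array([0.56444733, 0.05524848, 0.07486538]), np.float64(0.0009664798682967671))
plate w3 0.03 [0.545  0.0993] pins w4 [0.5454 0.095 ] platefrontTop w4 [0.545  0.0963]
plate w3 0.07 [0.5449 0.0872] pins w4 [0.5454 0.095 ] platefrontTop w4 [0.545  0.0963]
rail far end lamp x+40: [0.51625191 0.08255157] [0.5156362  0.08187728]
floor z 0.03279128574749707 pts rail [0.041 0.042 0.041 0.044]
```

The pack grip block measures about 47–49 mm high. Its centre is near (0.518, -0.342) at about 92.2°. The tray axis is about 94°, lamp origin near (0.549, 0.044), and the plate near y 0.097–0.100. Now I go to the grasp point at (0.518, -0.367), pack x about -25.

```bash
python3 -m creep '[[0,[-2,-24,-4],-0.01],[0,[-2,-24,-4],-0.01],[0,[-2,-24,-4],0],[0,[-2,-24,-4],0],[0,[-2,-24,-4],0],[0,[-2,-24,-4],0],[0,[-1,-24,-4],0],[0,[-1,-24,-4],0]]'; python3 -m creep '[[0,[-2,-24,-12],0],[0,[-2,-24,-12],0],[0,[-2,-24,-14],0],[0,[-2,-24,-14],0],[0,[-2,-24,-14],0],[0,[-1,-24,-14],0],[0,[-1,-24,-14],0],[0,[0,-27,-9],0]]'
python3 - <<'E'
from h import *
take("wrist","w5")
from workcell import read_state
s=read_state();R=Ro.from_rotvec(s["tcp_rot"]).as_matrix();print(s["tool_pos"],np.degrees(np.arctan2(R[1,1],R[0,1])))
E
```

```text
time: 4.35
tool_pos: [0.5291, -0.1736, 0.2451]
tcp_rot: [1.182, 1.226, -1.183]
wrist_force: [0.5, 0.6, -0.2]
width: 0.999
time: 5.02
tool_pos: [0.5157, -0.3676, 0.1403]
tcp_rot: [1.182, 1.229, -1.183]
wrist_force: [-0.0, -0.0, 0.2]
width: 1.001
[ 0.51498621 -0.37239205  0.1388898 ] 1.992080376567387
```

View pics/w5.png

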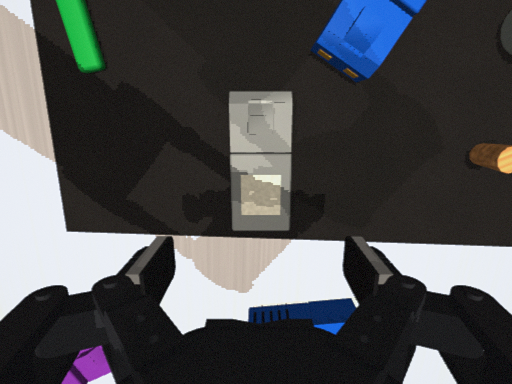

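View w5 shows the pack centred near column 261, with the jaws' middle near column 259, so it lies about 2 mm to +x. I descend with that correction.

```bash
python3 -m creep '[[0,[1,3,-14],0],[0,[1,2,-14],0],[0,[0,0,-14],0],[0,[0,0,-14],0],[0,[0,0,-14],0],[0,[0,0,-14],0],[0,[0,0,-10],0],[0,[0,0,0],0]]'; python3 -m creep '[[0,[0,0,-8],0],[0,[0,0,-8],0],[0,[0,0,-6],0],[0,[0,0,-6],0],[0,[0,0,-4],0],[0,[0,0,0],0],[0,[0,0,0],0],[0,[0,0,0],0]]'
python3 - <<'E'
from h import *
take("wrist","w6")
from workcell import read_state
s=read_state();R=Ro.from_rotvec(s["tcp_rot"]).as_matrix();print(s["tool_pos"],s["wrist_force"],np.degrees(np.arctan2(R[1,1],R[0,1])))
E
```

```text
time: 5.73
tool_pos: [0.5181, -0.3587, 0.0448]
tcp_rot: [1.181, 1.233, -1.182]
wrist_force: [0.1, -0.2, -0.5]
width: 1.001
time: 6.4
tool_pos: [0.5201, -0.3608, 0.0166]
tcp_rot: [1.181, 1.226, -1.181]
wrist_force: [0.3, 0.3, -0.6]
width: 0.998
[ 0.52016151 -0.36089155  0.01676895] [-0.46501656  0.46092108 -0.28104608] 2.173838085151932
```

View pics/w6.png

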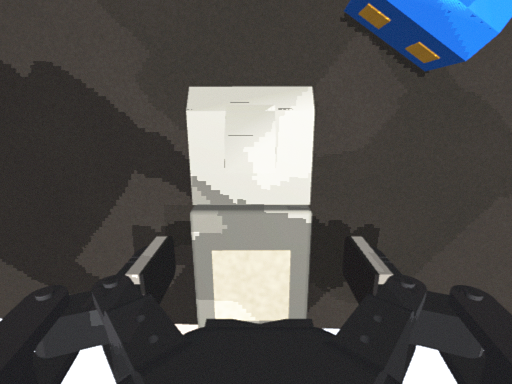

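View w6 shows the open jaws straddling the pack. The pack's middle is at column 250 against 257 for the jaws, so I shift about 3 mm to -x, 6 mm back and 4 mm down. Then I close gently.

```bash
python3 -m creep '[[0,[-2,-3,-2],0],[0,[-1,-3,-2],0],[0,[0,0,0],0],[0,[0,0,0],0],[0,[0,0,0],0],[0,[0,0,0],0],[0,[0,0,0],0],[0,[0,0,0],0]]'; python3 -c "
from h import *
take('wrist','w7')"
python3 -m creep '[[60,[0,0,0],0],[80,[0,0,0],0],[100,[0,0,0],0],[120,[0,0,0],0],[150,[0,0,0],0],[180,[0,0,0],0],[180,[0,0,0],0],[180,[0,0,0],0]]' 40
python3 -c "
from h import *
take('wrist','w8')"
```

```text
time: 7.12
tool_pos: [0.5169, -0.3665, 0.0123]
tcp_rot: [1.181, 1.227, -1.181]
wrist_force: [0.4, 0.1, 0.6]
width: 1.0
time: 7.83
tool_pos: [0.517, -0.3667, 0.0124]
tcp_rot: [1.181, 1.227, -1.181]
wrist_force: [1.2, -0.2, 1.4]
width: 0.601
```

View pics/w8.png

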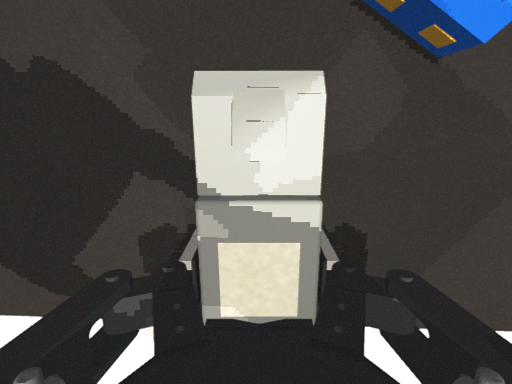

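The grip closed at width 0.60, which is 51 mm and agrees with the 52 mm pack. View w8 shows the pack centred between the pads. Lift, then carry over.

```bash
python3 -m creep '[[180,[0,0,3],0],[180,[0,0,10],0],[180,[0,0,14],0],[180,[0,0,14],0],[180,[0,0,14],0],[180,[0,0,14],0],[180,[0,0,14],0],[180,[0,0,10],0]]'; python3 -m creep '[[180,[2,15,0],0.005],[180,[3,20,0],0.005],[180,[3,20,0],0.005],[180,[3,20,0],0.005],[180,[3,20,0],0.005],[180,[3,20,0],0.005],[180,[3,20,0],0.005],[180,[3,20,0],0]]'
python3 -m creep '[[180,[3,20,0],0],[180,[3,20,0],0],[180,[3,20,0],0],[180,[3,20,0],0],[180,[3,20,0],0],[180,[1,20,0],0],[180,[0,20,0],0],[180,[0,10,0],0]]'
python3 - <<'E'
from h import *
take("wrist","w9"); v=take("side","s9")
cv2.imwrite("pics/s9c.png",cv2.resize(v.im[75:295,170:350],None,fx=2.7,fy=2.7,interpolation=cv2.INTER_CUBIC))
from workcell import read_state
s=read_state();R=Ro.from_rotvec(s["tcp_rot"]).as_matrix();print(s["tool_pos"],s["wrist_force"],s["width"],np.degrees(np.arctan2(R[1,1],R[0,1])))
E
```

```text
time: 8.55
tool_pos: [0.5177, -0.3673, 0.1083]
tcp_rot: [1.181, 1.224, -1.18]
wrist_force: [-0.7, 0.3, -3.3]
width: 0.606
time: 9.22
tool_pos: [0.5393, -0.2096, 0.105]
tcp_rot: [1.155, 1.244, -1.155]
wrist_force: [0.4, 0.5, -4.8]
width: 0.599
time: 9.88
tool_pos: [0.5549, -0.0588, 0.105]
tcp_rot: [1.154, 1.245, -1.154]
wrist_force: [-0.5, 0.1, -3.1]
width: 0.606
[ 0.55513065 -0.05960872  0.10503101] [ 0.35561824 -0.41994229 -3.86458922] 0.6033714596599087 4.33708465445857
```

View pics/w9.png

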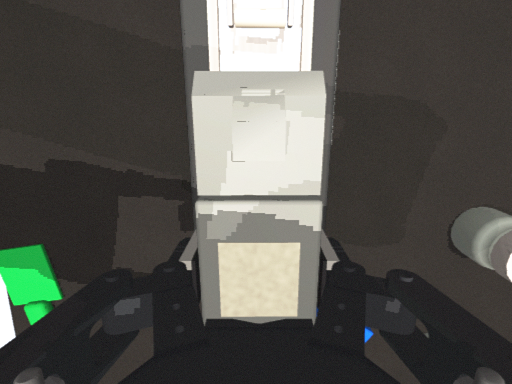

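View pics/s9c.png

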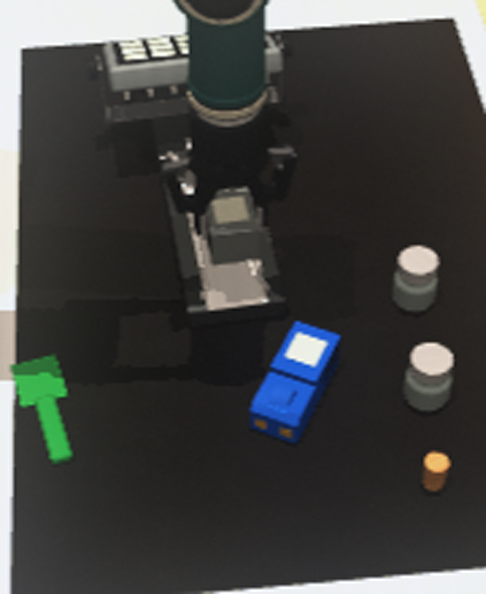

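```bash
python3 - <<'E'
from h import *
v=V("w9.npz"); cv2.imwrite("pics/w9c.png",cv2.resize(v.im[0:130,170:350],None,fx=4.4,fy=4.4,interpolation=cv2.INTER_CUBIC))
E
```

```text
(no output)
```

View pics/w9c.png

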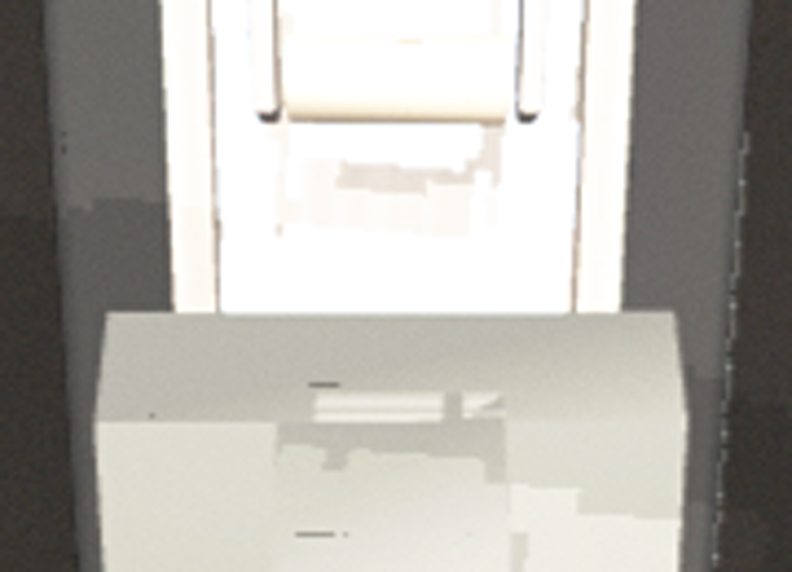

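The rail centre is at column 260.3 and constant along its length, so yaw is aligned. The pack nose centre is at column 258.9, so I shift about 1 mm to +x. Then I lower to just above the floor.

```bash
python3 -m creep '[[180,[1,0,-6],0],[180,[0,0,-9],0],[180,[0,0,-9],0],[180,[0,0,-9],0],[180,[0,0,-9],0],[180,[0,0,-6],0],[180,[0,0,-4],0],[180,[0,0,0],0]]'; 
python3 -m creep '[[180,[0,0,-2],0],[180,[0,0,-1],0],[180,[0,0,-1],0],[180,[0,0,-1],0],[180,[0,0,0],0],[180,[0,0,0],0],[180,[0,0,0],0],[180,[0,0,0],0]]'; 
python3 - <<'E'
from h import *
v=take("wrist","w10"); v=take("side","s10")
cv2.imwrite("pics/s10c.png",cv2.resize(v.im[110:200,210:300],None,fx=6,fy=6,interpolation=cv2.INTER_CUBIC))
from workcell import read_state
s=read_state();print(s["tool_pos"],s["wrist_force"],s["width"])
E
```

```text
time: 10.65
tool_pos: [0.5557, -0.0616, 0.0516]
tcp_rot: [1.155, 1.245, -1.157]
wrist_force: [-0.5, -0.3, -4.2]
width: 0.603
time: 11.32
tool_pos: [0.5569, -0.0616, 0.0485]
tcp_rot: [1.155, 1.243, -1.155]
wrist_force: [0.5, 0.7, -3.5]
width: 0.6
[ 0.5568902  -0.06158304  0.04839917] [-0.64136067 -0.69502719 -3.88158271] 0.6036889114874323
```

View pics/w10.png

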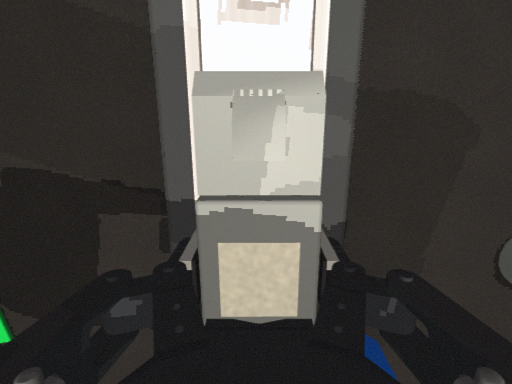

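View pics/s10c.png

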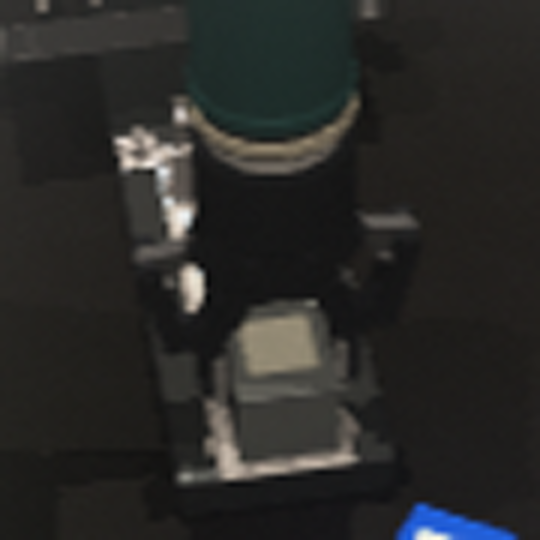

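View w10 shows the pack between the rails: rails at columns 186–327, pack at 195–324, under 1 mm off to +x. It is still hanging, with Fz about -3.9. Lower by feel.

```bash
python3 -m creep '[[180,[-0.5,0,-1],0],[180,[0,0,-1],0],[180,[0,0,-1],0],[180,[0,0,-1],0],[180,[0,0,0],0],[180,[0,0,0],0],[180,[0,0,0],0],[180,[0,0,0],0]]'; 
python3 -m creep '[[180,[0,0,-1],0],[180,[0,0,0],0],[180,[0,0,-0.5],0],[180,[0,0,0],0],[180,[0,0,0],0],[180,[0,0,0],0],[180,[0,0,0],0],[180,[0,0,0],0]]'
```

```text
time: 12.08
tool_pos: [0.5564, -0.0616, 0.0443]
tcp_rot: [1.155, 1.243, -1.155]
wrist_force: [-0.6, -0.0, -3.9]
width: 0.606
time: 12.75
tool_pos: [0.5563, -0.0616, 0.0428]
tcp_rot: [1.155, 1.243, -1.155]
wrist_force: [0.5, 0.3, -4.0]
width: 0.601
```

```bash
python3 -m creep '[[180,[0,0,-0.5],0],[180,[0,0,0],0],[180,[0,0,-0.5],0],[180,[0,0,0],0],[180,[0,0,0],0],[180,[0,0,0],0],[180,[0,0,0],0],[180,[0,0,0],0]]'; 
python3 -m creep '[[180,[0,0,-0.5],0],[180,[0,0,0],0],[180,[0,0,0],0],[180,[0,0,0],0],[180,[0,0,0],0],[180,[0,0,0],0],[180,[0,0,0],0],[180,[0,0,0],0]]'
```

```text
time: 13.42
tool_pos: [0.5565, -0.0616, 0.0424]
tcp_rot: [1.155, 1.243, -1.155]
wrist_force: [-3.5, 1.0, 5.5]
width: 0.598
time: 14.08
tool_pos: [0.5565, -0.0616, 0.0424]
tcp_rot: [1.155, 1.243, -1.155]
wrist_force: [-5.0, -0.3, 9.8]
width: 0.601
```

The floor is felt at TCP z 0.0424, so the underside is about 30 mm up, as the text says. The side force of -5 N suggests a slight tilt or bias. I ease the fingers open a little to let the pack lie flat by itself, then check.

```bash
python3 -m creep '[[180,[0,0,0.5],0],[180,[0,0,0.3],0],[100,[0,0,0],0],[95,[0,0,0],0],[90,[0,0,0],0],[85,[0,0,0],0],[80,[0,0,0],0],[80,[0,0,0],0]]'; 
python3 - <<'E'
from h import *
v=take("wrist","w11")
cv2.imwrite("pics/w11c.png",cv2.resize(v.im[0:330,150:370],None,fx=1.8,fy=1.8,interpolation=cv2.INTER_CUBIC))
from workcell import read_state
s=read_state();print(s["tool_pos"],s["wrist_force"],s["width"])
E
```

```text
time: 14.75
tool_pos: [0.5564, -0.0616, 0.0419]
tcp_rot: [1.155, 1.243, -1.155]
wrist_force: [0.7, 1.3, -0.1]
width: 0.687
[ 0.55635782 -0.06158497  0.04191955] [-0.79977919 -0.13232435  0.01421836] 0.6851325069776908
```

View pics/w11c.png

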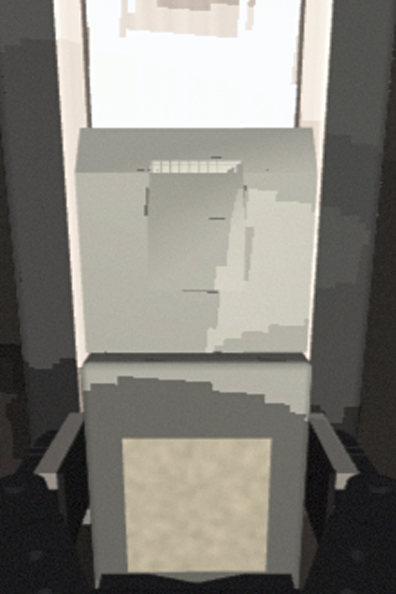

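The pack lies flat between the rails with zero wrist force. I grip again lightly in place and slide forward along the tray axis.

```bash
python3 -m creep '[[110,[0,0,0.3],0],[130,[0,0,0],0],[180,[0,0,0],0],[180,[0,0,0],0],[180,[0,0,0],0],[180,[0,0,0],0],[180,[0,0,0],0],[180,[0,0,0],0]]' 40; 
python3 -m creep '[[180,[-0.1,2,0],0],[180,[-0.2,3,0],0],[180,[-0.2,3,0],0],[180,[-0.2,3,0],0],[180,[-0.2,3,0],0],[180,[-0.1,2,0],0],[180,[0,0,0],0],[180,[0,0,0],0]]'
```

```text
time: 15.47
tool_pos: [0.5563, -0.0615, 0.0423]
tcp_rot: [1.155, 1.243, -1.155]
wrist_force: [1.7, -0.4, -1.7]
width: 0.602
time: 16.13
tool_pos: [0.5551, -0.0449, 0.0423]
tcp_rot: [1.155, 1.244, -1.155]
wrist_force: [-0.5, 2.0, -1.1]
width: 0.603
```

```bash
python3 -m creep '[[180,[-0.2,3,0],0],[180,[-0.2,3,0],0],[180,[-0.2,3,0],0],[180,[-0.2,3,0],0],[180,[-0.1,2,0],0],[180,[-0.1,1,0],0],[180,[0,0,0],0],[180,[0,0,0],0]]'
python3 - <<'E'
from h import *
v=take("wrist","w12")
cv2.imwrite("pics/w12c.png",cv2.resize(v.im[0:330,150:370],None,fx=1.8,fy=1.8,interpolation=cv2.INTER_CUBIC))
E
```

```text
time: 16.8
tool_pos: [0.5542, -0.0303, 0.0423]
tcp_rot: [1.155, 1.243, -1.155]
wrist_force: [1.1, 0.7, -2.3]
width: 0.605
```

View pics/w12c.png

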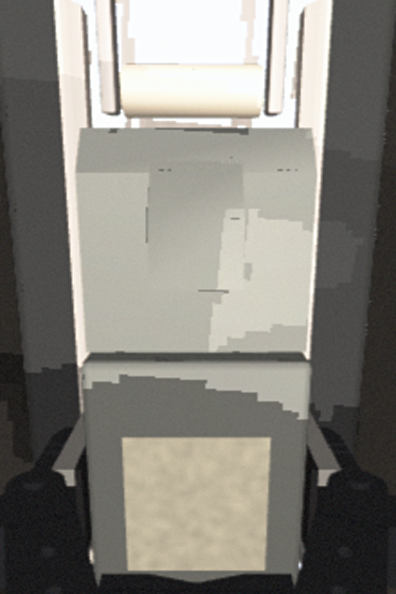

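The roller (rows 65–115 of the crop) now sits just ahead of the nose edge (row 129). From here I go 1 mm per row.

```bash
python3 - <<'E'
from h import *
v=V("w12.npz"); print("nose edge",v.onz(150+197/1.8,129/1.8,.060)); print("grip front edge",v.onz(150+197/1.8,353/1.8,.076))
E
python3 -m creep '[[180,[-0.1,1,0],0],[180,[-0.1,1,0],0],[180,[-0.1,1,0],0],[180,[0,1,0],0],[180,[-0.1,1,0],0],[180,[-0.1,1,0],0],[180,[-0.1,1,0],0],[180,[0,1,0],0]]'
python3 -m creep '[[180,[-0.1,1,0],0],[180,[-0.1,1,0],0],[180,[-0.1,1,0],0],[180,[0,1,0],0],[180,[-0.1,1,0],0],[180,[0,0,0],0],[180,[0,0,0],0],[180,[0,0,0],0]]'
```

```text
nose edge [0.54833805 0.05404393 0.06      ]
grip front edge [0.55184831 0.00538942 0.076     ]
time: 17.52
tool_pos: [0.5536, -0.0225, 0.0423]
tcp_rot: [1.155, 1.243, -1.155]
wrist_force: [-0.9, -1.3, -3.2]
width: 0.603
time: 18.18
tool_pos: [0.5536, -0.0198, 0.0426]
tcp_rot: [1.152, 1.24, -1.156]
wrist_force: [-0.1, -9.7, -2.6]
width: 0.603
```

Contact with the roller: 9.7 N back. I hold to let the damped arm rise.

```bash

python3 -m creep '[[180,[0,0,0],0],[180,[0,0,0],0],[180,[0,0,0],0],[180,[0,0,0],0],[180,[0,0,0],0],[180,[0,0,0],0],[180,[0,0,0],0],[180,[0,0,0],0]]'
python3 - <<'E'
from h import *
v=take("wrist","w13")
cv2.imwrite("pics/w13c.png",cv2.resize(v.im[0:330,150:370],None,fx=1.8,fy=1.8,interpolation=cv2.INTER_CUBIC))
E
```

```text
time: 18.85
tool_pos: [0.5536, -0.0198, 0.0426]
tcp_rot: [1.152, 1.24, -1.156]
wrist_force: [-0.0, -10.0, -3.7]
width: 0.604
```

View pics/w13c.png

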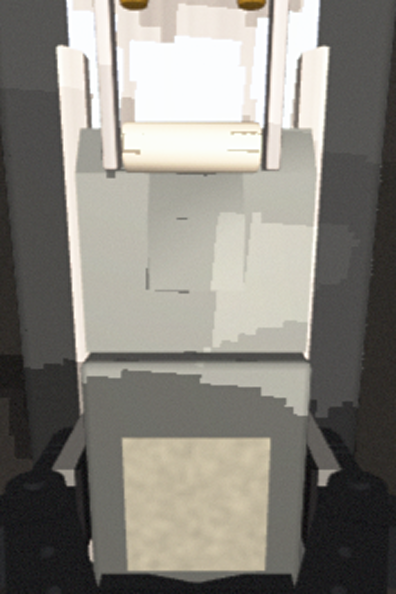

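The roller (rows 122–170) is partway up the nose slope, with a steady 10 N, as expected for the slope angle. I push on in small steps.

```bash

python3 -m creep '[[180,[-0.1,1,0],0],[180,[0,0,0],0],[180,[-0.1,1,0],0],[180,[0,0,0],0],[180,[0,0,0],0],[180,[0,0,0],0],[180,[0,0,0],0],[180,[0,0,0],0]]'
```

```text
time: 19.57
tool_pos: [0.5534, -0.0172, 0.0425]
tcp_rot: [1.153, 1.241, -1.156]
wrist_force: [-0.2, -6.8, -2.3]
width: 0.601
```

```bash

python3 -m creep '[[180,[-0.1,1,0],0],[180,[-0.1,1,0],0],[180,[-0.1,1,0],0],[180,[0,0,0],0],[180,[-0.1,1,0],0],[180,[0,0,0],0],[180,[0,0,0],0],[180,[0,0,0],0]]'
python3 -m creep '[[180,[-0.1,1,0],0],[180,[0,1,0],0],[180,[-0.1,1,0],0],[180,[0,0,0],0],[180,[-0.1,1,0],0],[180,[0,0,0],0],[180,[0,0,0],0],[180,[0,0,0],0]]'
```

```text
time: 20.23
tool_pos: [0.553, -0.0131, 0.0425]
tcp_rot: [1.153, 1.241, -1.156]
wrist_force: [0.6, -7.1, -3.9]
width: 0.605
time: 20.9
tool_pos: [0.5528, -0.0091, 0.0425]
tcp_rot: [1.153, 1.241, -1.156]
wrist_force: [0.8, -6.9, -3.4]
width: 0.605
```

Steady at 7 N, moving one to one. Continuing.

```bash

python3 -m creep '[[180,[-0.1,1,0],0],[180,[-0.1,1,0],0],[180,[-0.1,1,0],0],[180,[0,0,0],0],[180,[-0.1,1,0],0],[180,[0,0,0],0],[180,[0,0,0],0],[180,[0,0,0],0]]'
python3 -m creep '[[180,[-0.1,1,0],0],[180,[0,1,0],0],[180,[-0.1,1,0],0],[180,[0,0,0],0],[180,[-0.1,1,0],0],[180,[0,0,0],0],[180,[0,0,0],0],[180,[0,0,0],0]]'
python3 - <<'E'
from h import *
v=take("wrist","w14")
cv2.imwrite("pics/w14c.png",cv2.resize(v.im[0:330,150:370],None,fx=1.8,fy=1.8,interpolation=cv2.INTER_CUBIC))
E
```

```text
time: 21.57
tool_pos: [0.5522, -0.0035, 0.0424]
tcp_rot: [1.156, 1.243, -1.155]
wrist_force: [2.0, -2.5, -4.4]
width: 0.605
time: 22.23
tool_pos: [0.5518, 0.0007, 0.0424]
tcp_rot: [1.156, 1.243, -1.155]
wrist_force: [2.2, -1.7, -4.7]
width: 0.605
```

View pics/w14c.png

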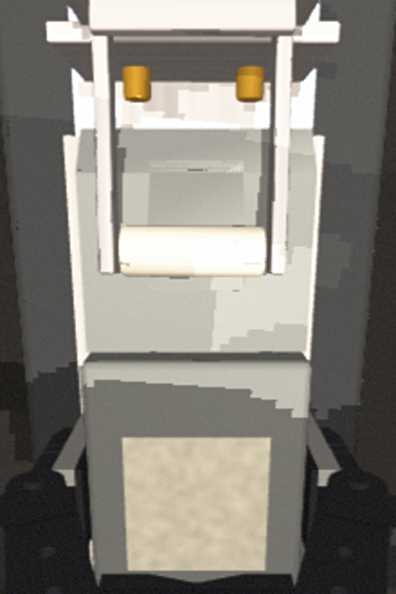

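The roller (rows 228–275) rides on top of the catch and the drag has dropped to 2 N. The pins at (137,83) and (250,83) are ahead of the nose. I continue slowly.

```bash

python3 -m creep '[[180,[-0.1,1,0],0],[180,[-0.1,1,0],0],[180,[-0.1,1,0],0],[180,[0,1,0],0],[180,[-0.1,1,0],0],[180,[0,0,0],0],[180,[0,0,0],0],[180,[0,0,0],0]]'
python3 -m creep '[[180,[-0.1,1,0],0],[180,[0,0,0],0],[180,[-0.1,1,0],0],[180,[0,0,0],0],[180,[0,0,0],0],[180,[0,0,0],0],[180,[0,0,0],0],[180,[0,0,0],0]]'
```

```text
time: 22.95
tool_pos: [0.5514, 0.0057, 0.0424]
tcp_rot: [1.156, 1.243, -1.155]
wrist_force: [2.8, -1.5, -5.1]
width: 0.601
time: 23.62
tool_pos: [0.5512, 0.0075, 0.0424]
tcp_rot: [1.156, 1.243, -1.155]
wrist_force: [3.8, -1.0, -5.2]
width: 0.602
```

Fx is creeping up (3.8 N), so the left rail is rubbing. I ease 0.6 mm to +x and go on in half-millimetres.

```bash

python3 -m creep '[[180,[0.6,0.5,0],0],[180,[0,0,0],0],[180,[0,0.5,0],0],[180,[0,0,0],0],[180,[0,0.5,0],0],[180,[0,0,0],0],[180,[0,0,0],0],[180,[0,0,0],0]]'
python3 -m creep '[[180,[0,0.5,0],0],[180,[0,0,0],0],[180,[0,0.5,0],0],[180,[0,0,0],0],[180,[0,0,0],0],[180,[0,0,0],0],[180,[0,0,0],0],[180,[0,0,0],0]]'
```

```text
time: 24.28
tool_pos: [0.5513, 0.0089, 0.0423]
tcp_rot: [1.155, 1.243, -1.156]
wrist_force: [1.0, -4.1, -3.1]
width: 0.603
time: 24.95
tool_pos: [0.5514, 0.0097, 0.0423]
tcp_rot: [1.154, 1.243, -1.156]
wrist_force: [-0.8, -4.6, -2.2]
width: 0.604
```

```bash

python3 -m creep '[[180,[0,0.5,0],0],[180,[0,0,0],0],[180,[0,0.5,0],0],[180,[0,0,0],0],[180,[0,0.5,0],0],[180,[0,0,0],0],[180,[0,0,0],0],[180,[0,0,0],0]]'
python3 -m creep '[[180,[-0.1,0.5,0],0],[180,[0,0,0],0],[180,[0,0.5,0],0],[180,[0,0,0],0],[180,[0,0,0],0],[180,[0,0,0],0],[180,[0,0,0],0],[180,[0,0,0],0]]'
python3 - <<'E'
from h import *
v=take("wrist","w15")
cv2.imwrite("pics/w15c.png",cv2.resize(v.im[0:330,150:370],None,fx=1.8,fy=1.8,interpolation=cv2.INTER_CUBIC))
E
```

```text
time: 25.62
tool_pos: [0.5513, 0.0111, 0.0424]
tcp_rot: [1.154, 1.243, -1.156]
wrist_force: [-0.8, -5.1, -1.6]
width: 0.605
time: 26.28
tool_pos: [0.5512, 0.0123, 0.0423]
tcp_rot: [1.154, 1.243, -1.156]
wrist_force: [-1.4, -5.4, -1.0]
width: 0.605
```

View pics/w15c.png

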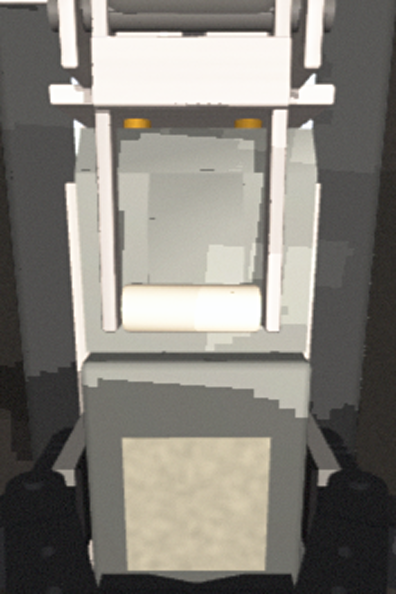

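```bash
python3 - <<'E'
from h import *
for n in("w12","w14","w15"):
    v=V(n+".npz"); D=v.dep(); r={"w12":(88,),"w14":(252,),"w15":(308,)}[n][0]/1.8
    for dr in(-8,0,8):
        row=int(r+dr); 
        print(n,row,D[row,240:280:8].round(4)[:,1:].tolist())
    print("label",D[int(500/1.8),259])
E
```

```text
w12 40 [[0.0616, 0.0766], [0.0617, 0.0774], [0.0621, 0.0764], [0.0621, 0.0772], [0.0623, 0.0772]]
w12 48 [[0.0589, 0.0779], [0.0591, 0.0777], [0.0594, 0.077], [0.0594, 0.078], [0.0598, 0.0772]]
w12 56 [[0.0562, 0.0784], [0.0567, 0.0769], [0.057, 0.0765], [0.0571, 0.0772], [0.0573, 0.0768]]
label [ 0.55422863 -0.02979154  0.07897746]
w14 132 [[0.0619, 0.0861], [0.0622, 0.0883], [0.0623, 0.0862], [0.0625, 0.0866], [0.0629, 0.0888]]
w14 140 [[0.0595, 0.089], [0.0595, 0.0879], [0.0597, 0.0875], [0.06, 0.0889], [0.0602, 0.0885]]
w14 148 [[0.0566, 0.0876], [0.0567, 0.0866], [0.0571, 0.0884], [0.0571, 0.0873], [0.0573, 0.0872]]
label [0.55185192 0.00108477 0.07895514]
w15 163 [[0.0807, 0.1856], [0.0627, 0.0844], [0.0627, 0.0836], [0.063, 0.084], [0.0635, 0.0855]]
w15 171 [[0.0598, 0.0856], [0.0602, 0.0866], [0.0605, 0.087], [0.0604, 0.0858], [0.0607, 0.0858]]
w15 179 [[0.0571, 0.0866], [0.0572, 0.0861], [0.0573, 0.0857], [0.0578, 0.0869], [0.058, 0.0872]]
label [0.55126242 0.01322634 0.07964079]
```

Depth of the roller top: 77.5 mm free, 88 mm on the catch, 86 mm now. It has begun to roll off the step edge, so a millimetre or two more is needed.

```bash

python3 -m creep '[[180,[0,0.5,0],0],[180,[0,0,0],0],[180,[0,0.5,0],0],[180,[0,0,0],0],[180,[0,0,0],0],[180,[0,0,0],0],[180,[0,0,0],0],[180,[0,0,0],0]]'
cat > rl.py <<'E'
import sys
from h import *
n=sys.argv[1]; v=take("wrist",n); D=v.dep()
cv2.imwrite(f"pics/{n}c.png",cv2.resize(v.im[0:330,150:370],None,fx=1.8,fy=1.8,interpolation=cv2.INTER_CUBIC))
for row in range(156,194,3): print(row,np.median(D[row,240:280],0).round(4)[1:])
E
python3 rl.py w16
```

```text
time: 27.0
tool_pos: [0.5511, 0.0137, 0.0423]
tcp_rot: [1.155, 1.244, -1.156]
wrist_force: [-3.5, -1.2, 0.5]
width: 0.602
156 [0.066  0.0787]
159 [0.0649 0.0786]
162 [0.0636 0.0781]
165 [0.0627 0.0792]
168 [0.0616 0.0798]
171 [0.0606 0.0803]
174 [0.0595 0.0805]
177 [0.0582 0.0804]
180 [0.057  0.0798]
183 [0.0554 0.0783]
186 [0.0522 0.0708]
189 [0.0509 0.0708]
192 [0.0497 0.0708]
```

The roller top dropped to 80.5 mm, as expected behind the catch, and the push force fell to about 1 N. I look before letting go.

View pics/w16c.png

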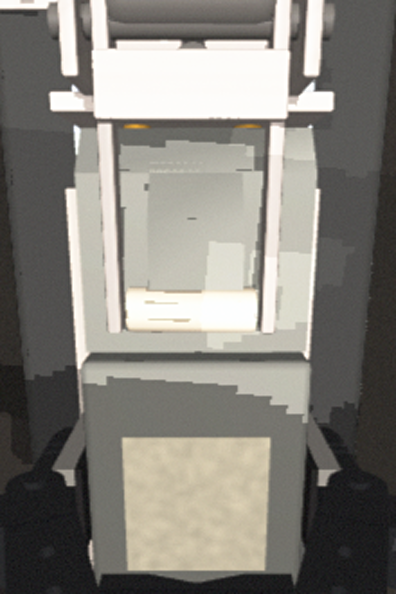

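The roller (rows 290–330) lies behind the catch's step (row 290). Gently let go.

```bash

python3 -m creep '[[104,[0,0,0],0],[100,[0,0,0],0],[96,[0,0,0],0],[92,[0,0,0],0],[88,[0,0,0],0],[80,[0,0,0],0],[70,[0,0,0],0],[70,[0,0,0],0]]'
python3 rl.py w17
```

```text
time: 27.72
tool_pos: [0.5523, 0.0135, 0.0428]
tcp_rot: [1.156, 1.242, -1.154]
wrist_force: [-0.1, 0.7, 0.9]
width: 0.728
156 [0.0657 0.0787]
159 [0.0646 0.0785]
162 [0.0634 0.0788]
165 [0.0624 0.0794]
168 [0.0615 0.0803]
171 [0.0602 0.0802]
174 [0.0591 0.0805]
177 [0.0579 0.0801]
180 [0.0566 0.0796]
183 [0.0532 0.0707]
186 [0.0519 0.0707]
189 [0.0505 0.0707]
192 [0.0492 0.0708]
```

View pics/w17c.png

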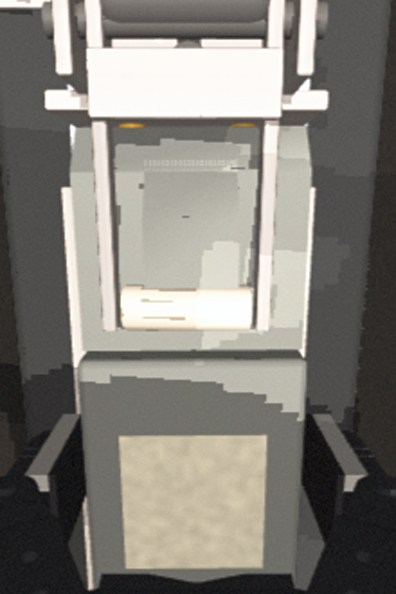

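The pack stays and the roller stays down. Lift the hand straight up, clear of everything, then check.

```bash

python3 -m creep '[[70,[0,0,3],0],[70,[0,0,6],0],[70,[0,0,10],0],[50,[0,0,14],0],[30,[0,0,18],0],[0,[0,0,20],0],[0,[0,0,20],0],[0,[0,0,20],0]]'
python3 -m creep '[[0,[0,-10,12],0],[0,[0,-15,12],0],[0,[0,-15,12],0],[0,[0,-15,10],0],[0,[0,-10,10],0],[0,[0,0,0],0],[0,[0,0,0],0],[0,[0,0,0],0]]'
python3 - <<'E'
from h import *
v=take("wrist","w18")
cv2.imwrite("pics/w18c.png",cv2.resize(v.im[10:200,170:350],None,fx=3,fy=3,interpolation=cv2.INTER_CUBIC))
t=take("top","t18"); s=take("side","s18")
o=V("top0.npz"); d=cv2.absdiff(t.im,o.im).max(2)
for n,(x,y) in dict(jarA=(218,127),jarB=(260,130),cork=(294,134),scraper=(252,253)).items(): print(n,d[y-18:y+18,x-22:x+22].mean().round(1))
cv2.imwrite("pics/s18c.png",cv2.resize(s.im[75:295,170:350],None,fx=2.7,fy=2.7,interpolation=cv2.INTER_CUBIC))
E
```

```text
time: 28.43
tool_pos: [0.5518, 0.0134, 0.1555]
tcp_rot: [1.156, 1.242, -1.154]
wrist_force: [1.2, -0.9, 0.0]
width: 0.997
time: 29.1
tool_pos: [0.5511, -0.0513, 0.2088]
tcp_rot: [1.156, 1.244, -1.156]
wrist_force: [-0.6, 0.3, -0.0]
width: 0.995
jarA 8.9
jarB 5.9
cork 6.2
scraper 16.5
```

View pics/w18c.png

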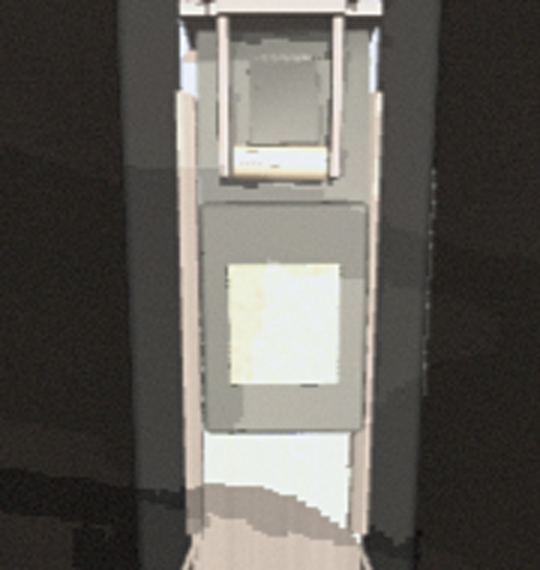

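View pics/s18c.png

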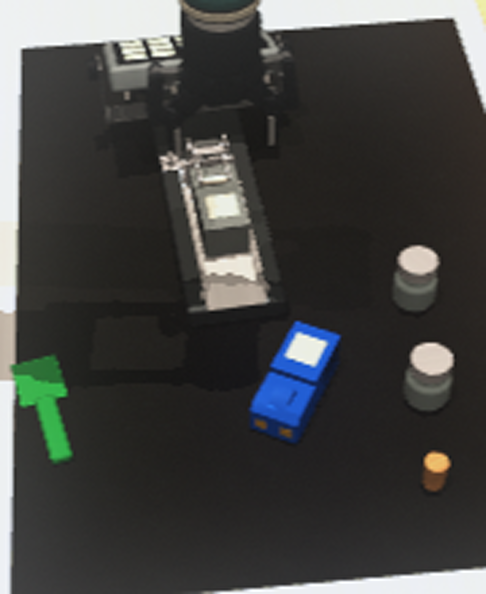

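The pack lies in the tray with the roller (crop rows 145–178) behind the catch, and the jars, cork and scraper look where they were. I do a final numeric check.

```bash
python3 - <<'E'
from h import *
v=V("w18.npz"); C=lambda x,y:(170+x/3,10+y/3); D=v.dep()
g=v.onz(*C(285,203),.076); r=v.onz(*C(283,431),.076); ro=np.median(D[60:68,250:276],(0,1)); top=np.sort(D[56:72,250:276,2].ravel())[-60:].mean()
print("grip front",g,"rear",r,"roller",ro,"top z",top); u=(g-r)/np.linalg.norm(g-r)
print("roller ahead of middle", (np.r_[ro[:2],0]-np.r_[(g)[:2],0])@u*1000+10, (np.r_[ro[:2],0]-np.r_[r[:2],0])@u*1000-60)
print("pack dir",np.degrees(np.arctan2(u[1],u[0])))
print("label z",np.median(D[105:130,255:275,2]))
L=[v.onz(*C(*p),.043)[:2] for p in((196,95),(202,530),(371,95),(354,530))]
m1,m2=(L[0]+L[2])/2,(L[1]+L[3])/2; a=m1-m2;a/=np.linalg.norm(a); c=((g+r)/2)[:2]
print("tray dir",np.degrees(np.arctan2(a[1],a[0])),"offset mm",1000*(a[0]*(c-m2)[1]-a[1]*(c-m2)[0]))
from scipy.ndimage import center_of_mass
for n,lo,hi in(("green",(50,120,60),(75,255,255)),("orange",(8,120,80),(20,255,255))):
    o=[]
    for f in("top0.npz","t18.npz"):
        m=cv2.inRange(cv2.cvtColor(V(f).im,cv2.COLOR_BGR2HSV),lo,hi); m[:110]=0; m[:,325:]=0; mo=cv2.moments(m); o.append((mo["m10"]/mo["m00"],mo["m01"]/mo["m00"]))
    print(n,np.round(o,1).tolist())
E
```

```text
grip front [0.54988359 0.04752872 0.076     ] rear [ 0.55464421 -0.02167322  0.076     ] roller [0.54670034 0.05857217 0.07998891] top z 0.08088020965226844
roller ahead of middle 21.235876921185785 20.601381116411744
pack dir 93.93535698904732
label z 0.0791555272486458
tray dir 93.64529836825228 offset mm -0.4704269829994357
green [[251.3, 253.0], [251.3, 252.9]]
orange [[291.4, 135.0], [293.4, 134.1]]
```

All checks are in range, so I hand the job in.

```bash
python3 -c "
from workcell import *
s=read_state();print(s['time'],s['wrist_force'])
print(finish_job())"
```

```text
29.25 [0.13712436 0.66185507 0.18393798]
the job is handed in; nothing more can be done
None
```

The battery pack is in the lamp with the sprung roller arm down behind its catch, and I handed the job in at 29.25 s. No verdict is reported.

**What I did:**
- I gripped the grey pack by its ribbed end and laid it in the tray. It touched the floor at an underside height of about 30 mm.
- I let it settle, took hold again and slid it in by feel. The wrist readings at the end of each call showed at most 10 N on the nose slope and about 5 N against the pins.
- The push force fell to about 1 N as the roller dropped. I then let go and backed off.

**Last checks, after letting go:**

| Check | Measured | Allowed |
|---|---|---|
| Roller ahead of the pack's middle | about 21 mm | 10 to 24.5 mm |
| Pack off the tray's midline | about 0.5 mm | 5 mm |
| Pack direction against the tray's | about 0.3° | 0.08 rad (4.6°) |

- **Roller height:** its top was at about 80.5 mm, against 77.5 mm with no pack and 88 mm on the catch. I did not measure the arm angle directly; the height fits the dropped position.
- **Pack height:** its top read about 79 mm where 76 mm is nominal. The cameras read 1–4 mm high throughout, so I take the pack to be flat on the floor.

**Disagreements:**
- **Floor contact:** when the pack first touched down I felt about 14 N on the floor, and a side force of about 5 N that vanished when I eased the grip.
- **Rail contact:** about 4 N of rail rub built up while sliding, and I corrected it by 0.6 mm.
- **Cork:** its colour mask shifted by about 2 pixels (roughly 6 mm) between the first and last top views. I think this is mask noise, because the cork looked unmoved in the side view and nothing went near it.
- **Other items:** the scraper's position matched to 0.1 pixel, and the jars I compared by eye only.

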